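Close the dowel box in the cabinet shop

ROBOT

A 6-joint arm with a two-finger parallel gripper is mounted at the origin on the work surface. World frame = base frame: x ahead of the robot, y to its left, z up, the work surface at z = 0. Lengths are in m, angles in rad, forces in N, time in s.
With the tool pointing down it reaches from about 0.3 to 0.775 m from the base axis. Payload 14.6 kg.
Tool frame: the origin (TCP) lies midway between the tips of the shut fingers; the grasp point (between the pads) lies 19 mm behind it (tcp_to_grasp is the distance from the TCP to the grasp point, in m); z points along the fingers, y is the line along which they close (so a half turn about z gives the same grasp; the last joint's range is limited). The gripper opens to 94 mm and grips with 3 to 60 N. Pads are 16 mm wide; open, the fingers measure 119 mm over their backs; the gripper's body (75 mm by 177 mm) begins 78 mm behind the grasp point.
Start: joints at [-1.381, 0.3, 1.521, -0, 1.321, -0.067], TCP at [0.14, -0.532, 0.205] pointing down, gripper open.
Joint ranges: [-3.03, 3.03], [-0.79, 2.21], [0.23, 2.52], [-1.04, 4.18], [0, 3.07], [-2.55, 2.55]. Speed limits (rad/s): [2.22, 2.22, 2.57, 3.14, 3.14, 3.14].

INTERFACE

Orientations are given as [roll, pitch, yaw] about the fixed x, y, z axes, in that order (R = Rz(yaw) Ry(pitch) Rx(roll)).
In Python, from station import * gives the robot as it stands.
- The arm moves only by the tool send_rows, never from a script. Its argument "motion" is a list of rows, each a list of 3 entries, a list of its own where there are three numbers: the shift along the tool's x, y, z in units of 0.03 m (1.0 is 0.03 m), then the turn, a rotation vector about the tool's x, y, z in units of 0.12 rad (1.0 is 0.12 rad), then the opening, from -1 (shut) to 1 (fully open). In form: [[[x, y, z], [rx, ry, rz], grip], ...]. A call has 1 to 12 rows; each row shifts and turns the commanded pose from where the row before left it, along the tool's axes as they then stand; what a row does not reach is not made up. A row lasts 1/10 s, in which the tool goes at most 50 mm and 8.59 degrees, less where a joint would pass 70% of its speed; a pose out of reach is approached as far as the arm can. A call with a number of a shift or a turn outside -1 to 1 is refused whole. A call with a gripper value outside its range is refused whole. The fingers move at their own pace and stop on an object; "squeeze" is the grip in N (left out, the last holds). Time passes only in rows, so rows that do not move let the fingers close. It gives the time, the measured TCP pose, the force, the opening and the grip force at its end, in the units of the state.
- get_obs(): the state, without advancing time (a new reading comes with each control period).
- camera(name): name is "scene" or "side" or "wrist"; returns a dict with "pixels" (420x560x3 uint8, red, green, blue), "depth" (420x560 float32, m along the optical axis (not along the pixel's ray), 0 where there is no reading), "fx", "fy", "cx", "cy" (pixels), "rvec" (rotation vector, rad) and "tvec" (3), from world to camera coordinates, as OpenCV has them. Camera axes: x right, y down, z forward; pixel columns grow to the right and rows downward; lengths in m; the calibration is good to about 2 mm. A picture is of the moment at which its call begins.
- hand_in(): hands the job in; it is judged then, once.
The state is a dict: "time_s": time; "qpos": joint angles; "joint_vel": joint speeds; "tau": joint torques, N m; "ee_pos": TCP position; "eef_rot": TCP orientation; "force": force on the tool from outside, world axes, zero at the start; "moment": the same for the moment, N m; "grip_width": finger opening in m; "grip_force": force on a finger pad.
Only numpy, scipy, OpenCV 4.12 (cv2) and the standard library are available. Lean on these libraries where they do the work, as an engineer would, in place of code of your own. Each camera call takes 0.05 s, during which the arm holds its last target. There are 200 camera calls.

TASK

Close up the dowel box: hang the ear defenders that stand astride it over the low steel rail, slide the box's lid (the wider of the two) out of the white cabinet and let go of it flat on the open bench, clear of the cabinet, then take it by its knob and set it on the box so that it lies level in the rebate, flush with the rim. Set things down without dropping them, and leave everything else on the bench where it is.

Things in the scene. Friction and masses are not known exactly. Their poses are not given: they have to be found in the camera images.
- box: open plywood dowel box, fixed to the bench, outside 199 (x) x 87 (y) x 50 mm high, walls 8 mm. Origin: centre of its underside, x along its length. Inside the walls a rebate 183 x 71 mm and 14 mm deep runs all round; the lid lies in it on an 12 mm wide ledge 36 mm above the bench, flush with the rim
- lid: flat plywood lid of the box, 174 (x) x 62 (y) x 14 mm, 0.16 kg, with a wooden bar knob in the middle of its top: 36 mm along x, 16 mm along y, from 14 to 40 mm above the underside. Origin: centre of the underside, x along its length. It starts flat on the bench, in one of the cabinet's two bays, knob under the cabinet's top, one end sticking out 60 to 70 mm
- cabinet: low white cabinet carcass, fixed, 200 deep (x) x 278 wide (y) x 78 mm high, with two bays 115 mm wide and 62 mm high side by side along y, no floor, open at front and back. Panels 16 mm. Origin: centre of its underside; its front, where the lids stick out, faces its own -x (to the robot's right) at x = -100 mm
- ear_defenders: grey and black ear defenders, a stiff arch in its own y-z plane standing on its two ear cups, astride the box at the start. 168 mm over the cups (y), 115 mm between them, 142 mm high; cups 56 mm (x) x 66 mm high. The headband's flat top is 60 mm long (y), 20 mm wide (x), from 120 to 142 mm above the feet. 0.22 kg. Origin: midway between the cups, on the level of their undersides
- crown (a point): point on the underside of the ear defenders' headband, in the middle, 120 mm above their origin; axes as the ear defenders
- rail: fixed low steel rail: a round bar 12 mm thick and about 200 mm long along its y, with a post at each end. Origin: on the bench under the bar's middle
- rail_mid (a point): middle of the rail's bar, on its axis, 140 mm above the bench (bar top at 146 mm); bar along y
- narrow_lid: the other lid, of the same make but only 44 mm wide (174 x 44 x 14 mm, same knob); it belongs to another box. Origin: centre of the underside, x along its length
- glue_bottle: upright glue bottle, 54 mm across, 140 mm high; origin: centre of the underside
- filler_can: upright can, 80 mm across, 90 mm high; origin: centre of the underside
- screwdriver: screwdriver 190 mm long lying on the bench along its x
- screw_tray: grey divided tray 140 x 100 x 35 mm; origin: centre of the underside
- sanding_block: cork sanding block 110 x 60 x 46 mm with a wooden grip, lying on top of the cabinet; origin: centre of the underside
- offcut: timber offcut 90 x 140 x 38 mm; origin: centre of the underside
- tape_roll: roll of paper tape lying flat, 100 mm across, 40 mm high; origin: centre of the underside
Things that resemble listed ones, but are neither listed nor needed, are in the scene too. What is shaped like the ear_defenders but yellow is not meant.

How it is judged:
By the outcome, as a careful person would: the job done as asked, in the order asked, and still so for the second after the job is handed in, with the robot touching nothing.
It also fails if it takes over 72 s, if anything falls off the work surface, if the arm or the gripper's body presses on something with over 40 N, if the wrist force passes 120 N, or if a joint passes its speed limit or range.

## Working session

There is one attempt and no reset: what is moved stays moved. The work goes in short steps, Python scripts to look and compute and a tool call to move; the robot and the scene stay as the last step left them, time stands still between calls to the robot, and variables do not carry over. Pictures are saved under pics/ and viewed, at most 10 in all, crops included, and the job is handed in when it is done.

Besides the shell and the picture viewer there is one more tool, called as name(argument=value, ...) on one line, values as JSON. send_rows: Moves the arm, as the interface text tells. Its arguments: {"type":"object","properties":{"motion":{"type":"array"},"squeeze":{"type":"number"}},"required":["motion"]}

```bash
ls; mkdir -p pics
cat > h.py <<'E'
from station import *
import numpy as np, cv2
def cam(n):
    c=camera(n); c['R']=cv2.Rodrigues(np.array(c['rvec'],float))[0]; c['t']=np.array(c['tvec'],float).reshape(3); return c
def cloud(c):
    d=c['depth']; v,u=np.indices(d.shape)
    p=np.stack([(u-c['cx'])/c['fx']*d,(v-c['cy'])/c['fy']*d,d],-1)
    w=(p-c['t'])@c['R']; w[d<=0]=np.nan; return w
def ray(c,u,v,z):
    d=c['R'].T@np.array([(u-c['cx'])/c['fx'],(v-c['cy'])/c['fy'],1]); o=-c['R'].T@c['t']
    return o+d*(z-o[2])/d[2]
def save(c,f): cv2.imwrite('pics/'+f,c['pixels'][...,::-1])
E
python3 - <<'E'
from h import *
import pickle
for n in('scene','side'):
    c=cam(n); save(c,n+'.png'); pickle.dump(c,open(n+'.pkl','wb')); print(n,-c['R'].T@c['t'],c['R'][2])
print(get_obs())
E
```

```text
pics
scene [ 1.49247219 -0.66750563  1.05867879] [-0.63683735  0.41695126 -0.64852898]
side [-0.30213499  0.86002697  0.80226546] [ 0.59526901 -0.6339276  -0.49375157]
{'time_s': 0.1, 'qpos': array([-1.38059064e+00,  3.00398084e-01,  1.52150942e+00,  9.45577312e-06,
        1.32068073e+00, -6.66015142e-02]), 'joint_vel': array([-5.97940088e-05, -1.92766771e-04, -1.90617956e-03, -7.70526098e-04,
        9.23067921e-05, -6.97824196e-04]), 'tau': array([ 5.62885507e-04, -5.32644582e+01, -3.53284228e+01,  7.09133665e-02,
        2.34739407e-02, -6.30713862e-05]), 'ee_pos': array([ 0.13965241, -0.53174065,  0.20495669]), 'eef_rot': array([-3.14059988e+00, -7.53974192e-05,  2.56804816e-01]), 'force': array([-0.06115318, -0.64628328, -0.6582241 ]), 'moment': array([ 0.07823828,  0.00730981, -0.00889214]), 'grip_force': 0.0, 'grip_width': 0.09404721798493813}
```

View pics/scene.png

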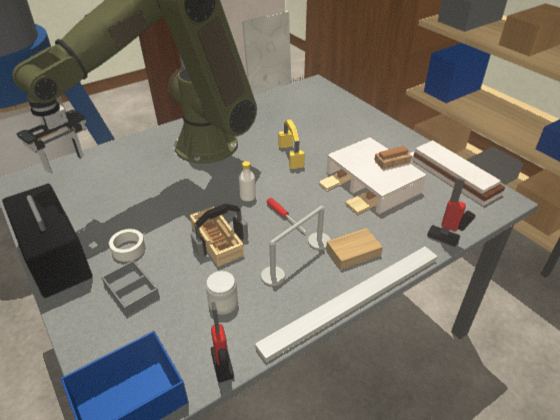

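View pics/side.png

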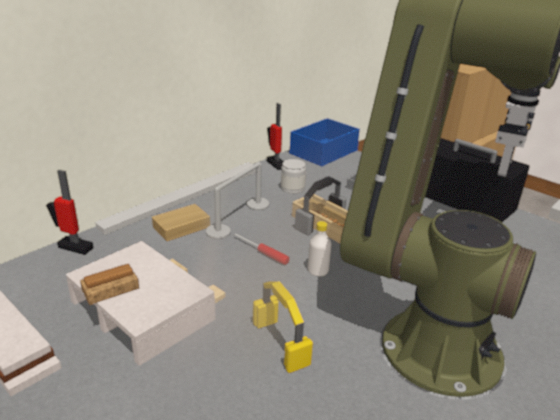

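The scene picture shows the grey/black ear defenders astride the box at about (220,225), and a rail with post feet at (272,275) and (320,240). The cabinet is at (375,170), with lid ends at (337,182) and (362,203).
Candidates:
- **Ear defenders:** grey at (220,225), or yellow at (292,145), which is the decoy. I choose grey.
- **Lid:** the ends at (337,182) and (362,203). I'll choose the wider one by measurement.
- **Rail:** (298,225). The white bar at (350,300) is not it.

Run:
```python
from h import *
import pickle
c=pickle.load(open('scene.pkl','rb')); w=cloud(c)
cr=c['pixels'][130:290,180:440,::-1]; cv2.imwrite('pics/crop1.png',cv2.resize(cr,None,fx=3,fy=3,interpolation=cv2.INTER_CUBIC))
# orthographic height map from both clouds, 1mm... 2mm cells
H=np.zeros((420,380,3),np.uint8); Z=np.full(H.shape[:2],-1.)
for n in('scene','side'):
    c=pickle.load(open(n+'.pkl','rb')); w=cloud(c).reshape(-1,3); px=c['pixels'].reshape(-1,3)
    k=np.isfinite(w[:,0])&(w[:,2]<.2)&(w[:,2]>-.02); w=w[k];px=px[k]
    r=((0.85-w[:,0])/.002).astype(int); q=((.42-w[:,1])/.002).astype(int)
    ok=(r>=0)&(r<420)&(q>=0)&(q<380)
    for a,b,z,p in zip(r[ok],q[ok],w[ok,2],px[ok]):
        for da in(0,1):
            for db in (0,1):
                if a+da<420 and b+db<380 and z>Z[a+da,b+db]: Z[a+da,b+db]=z; H[a+da,b+db]=p[::-1]
cv2.imwrite('pics/top.png',cv2.resize(H[:300],None,fx=2,fy=2))
```

```text
(no output)
```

View pics/crop1.png

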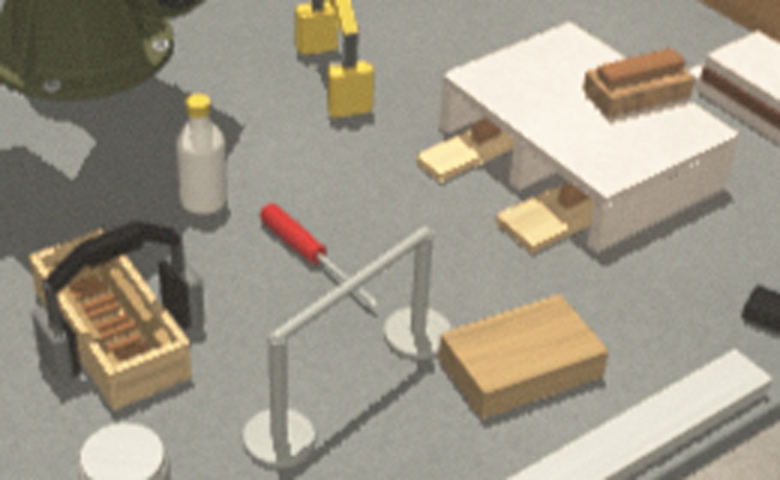

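View pics/top.png

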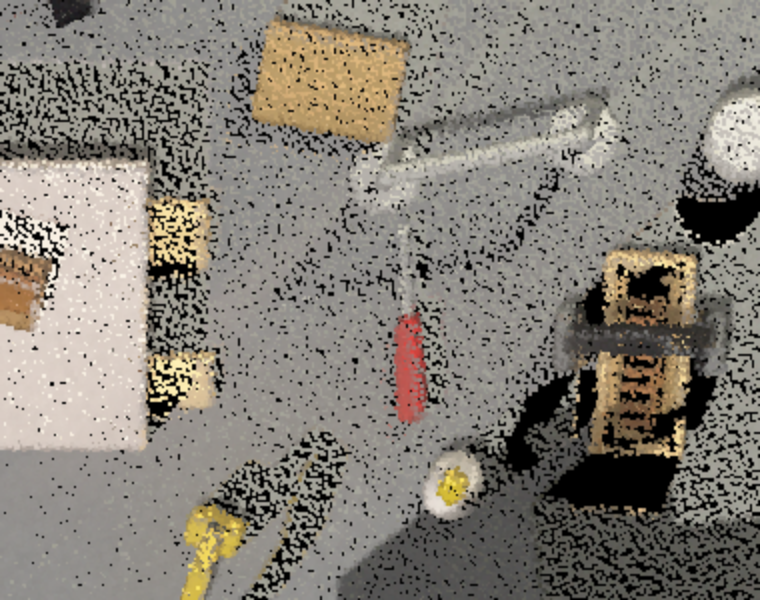

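The crop confirms the grey ear defenders astride the box, and that both lids stick out. In the top map (1 mm/px) the upper lid end (180,233) looks wider than the lower one (182,380). Next I measure precisely.

```bash
cat >> h.py <<'E'
def rect(p):
    (a,b),(w,h),t=cv2.minAreaRect(p[:,:2].astype(np.float32)*1000)
    if w<h: w,h,t=h,w,t+90
    return 'c=(%.1f,%.1f) %.1fx%.1f ang %.1f'%(a,b,w,h,(t+90)%180-90)
E
python3 - <<'E'
from h import *
import pickle
P={}
for n in('scene','side'):
    c=pickle.load(open(n+'.pkl','rb')); w=cloud(c); hsv=cv2.cvtColor(c['pixels'],cv2.COLOR_RGB2HSV).astype(int)
    P[n]=w
    k=lambda x0,x1,y0,y1,z0,z1:np.isfinite(w[...,0])&(w[...,0]>x0)&(w[...,0]<x1)&(w[...,1]>y0)&(w[...,1]<y1)&(w[...,2]>z0)&(w[...,2]<z1)
    def rep(name,m,clean=True):
        if clean: # drop stray pixels
            m=cv2.morphologyEx(m.astype(np.uint8),cv2.MORPH_OPEN,np.ones((2,2),np.uint8))>0
        p=w[m]
        if len(p)<5: print(n,name,len(p)); return
        print(n,name,len(p),rect(p),'z med %.4f p95 %.4f'%(np.median(p[:,2]),np.percentile(p[:,2],95)))
    rep('band',k(.46,.57,-.33,-.13,.125,.16))
    rep('bandlow',k(.46,.57,-.33,-.13,.09,.16))
    rep('rim',k(.36,.63,-.30,-.15,.045,.056)&(hsv[...,1]>50))
    rep('rail',k(.62,.78,-.22,.07,.135,.16))
    rep('lidA',k(.56,.68,.19,.285,.008,.02)&(hsv[...,1]>45))
    rep('lidB',k(.42,.53,.19,.285,.008,.02)&(hsv[...,1]>45))
    rep('knobA',k(.56,.68,.19,.30,.03,.045)&(hsv[...,1]>45))
    rep('cab',k(.38,.75,.26,.5,.07,.085))
    rep('offcut',k(.68,.85,0,.2,.03,.045)&(hsv[...,1]>45))
    rep('glue',k(.3,.42,-.08,.02,.02,.16)); rep('sd',k(.4,.56,-.02,.05,.008,.05)); rep('yel',k(.2,.4,.15,.25,.02,.2)&(hsv[...,1]>120))
    rep('bench',k(.55,.6,-.05,.1,-.02,.02))
E
```

```text
scene band 248 c=(459.0,-195.1) 172.7x98.3 ang -21.0 z med 0.1338 p95 0.1427
scene bandlow 408 c=(444.4,-198.7) 238.8x87.2 ang -46.4 z med nan p95 nan
scene rim 307 c=(498.3,-223.0) 197.9x127.9 ang -5.9 z med nan p95 nan
scene rail 277 c=(642.0,-10.6) 358.1x8.9 ang -62.9 z med nan p95 nan
scene lidA 257 c=(638.3,244.2) 72.8x54.2 ang 53.2 z med nan p95 nan
scene lidB 172 c=(476.8,246.6) 82.8x43.3 ang -84.2 z med 0.0125 p95 0.0162
scene knobA 23 c=(625.6,291.6) 22.3x10.4 ang 82.9 z med 0.0345 p95 0.0397
scene cab 2526 c=(555.0,410.6) 316.5x123.4 ang 44.1 z med nan p95 nan
scene offcut 1070 c=(771.5,103.2) 167.1x102.5 ang 80.5 z med nan p95 nan
scene glue 438 c=(306.9,22.5) 218.1x46.0 ang -40.5 z med nan p95 nan
scene sd 187 c=(501.3,14.2) 116.8x35.4 ang 9.3 z med nan p95 nan
scene yel 318 c=(185.9,287.0) 356.8x61.4 ang -30.2 z med nan p95 nan
scene bench 296 c=(643.5,-15.6) 247.2x108.4 ang -38.5 z med nan p95 nan
side band 232 c=(564.8,-313.4) 327.1x74.4 ang -56.1 z med nan p95 nan
side bandlow 375 c=(565.3,-305.7) 344.2x74.7 ang -60.3 z med nan p95 nan
side rim 317 c=(365.5,-109.8) 527.0x133.9 ang -39.2 z med nan p95 nan
side rail 229 c=(798.8,-170.7) 490.4x130.9 ang -46.3 z med 0.1414 p95 0.1478
side lidA 59 c=(571.4,240.4) 145.6x36.6 ang -31.8 z med 0.0156 p95 0.0779
side lidB 120 c=(435.5,236.5) 103.7x31.3 ang -35.4 z med 0.0153 p95 0.0189
side knobA 0
side cab 6168 c=(542.1,358.9) 280.3x262.5 ang 0.6 z med nan p95 nan
side offcut 942 c=(762.8,91.2) 140.1x81.4 ang 77.0 z med nan p95 nan
side glue 847 c=(389.8,-98.7) 205.6x48.6 ang -64.8 z med nan p95 nan
side sd 329 c=(494.0,12.0) 129.1x41.5 ang 10.0 z med 0.0209 p95 0.0289
side yel 891 c=(278.4,190.1) 196.6x30.5 ang -42.5 z med nan p95 nan
side bench 537 c=(557.7,21.3) 157.5x73.9 ang -75.2 z med nan p95 nan
```

```bash
cat > m.py <<'E'
from h import *
import pickle
def run(cams,items):
    for n,c in cams:
        w=cloud(c); hsv=cv2.cvtColor(c['pixels'],cv2.COLOR_RGB2HSV).astype(int)
        for name,(x0,x1,y0,y1,z0,z1,s) in items.items():
            m=np.isfinite(w[...,0])&(w[...,0]>x0)&(w[...,0]<x1)&(w[...,1]>y0)&(w[...,1]<y1)&(w[...,2]>z0)&(w[...,2]<z1)&(hsv[...,1]>=s)
            p=w[m]
            if len(p)<10: print(n,name,len(p)); continue
            q=p[:,:2]; d=np.linalg.norm(q[:,None]-q[None],axis=2); p=p[np.sort(d,1)[:,5]<.006]
            if len(p)<10: print(n,name,len(p)); continue
            v=cv2.fitLine(p[:,:2].astype(np.float32),cv2.DIST_HUBER,0,.01,.01).ravel()
            print(n,name,len(p),rect(p),'line %.1f'%np.degrees(np.arctan(v[1]/v[0])),'med',np.round(np.median(p,0)*1e3,1),'z95 %.4f'%np.percentile(p[:,2],95))
E
python3 - <<'E'
from m import *
cams=[(n,pickle.load(open(n+'.pkl','rb'))) for n in('scene','side')]
run(cams,dict(band=(.46,.57,-.31,-.13,.13,.155,0),rim=(.36,.63,-.30,-.15,.046,.056,60),rail=(.62,.78,-.22,.07,.139,.155,0),lidA=(.56,.68,.19,.285,.008,.020,45),lidB=(.42,.53,.19,.285,.008,.020,45),knobA=(.56,.68,.19,.3,.03,.045,45),knobB=(.42,.53,.19,.3,.03,.045,45),cab=(.38,.75,.26,.42,.073,.083,0),offcut=(.68,.85,0,.2,.033,.045,45),glue=(.3,.42,-.08,.02,.03,.15,0),sd=(.4,.64,-.01,.05,.012,.05,100)))
E
```

```text
scene band 175 c=(516.9,-221.6) 89.6x20.7 ang 86.8 line 86.2 med [ 519.2 -223.7  139.1] z95 0.1437
scene rim 161 c=(497.8,-225.0) 198.6x85.5 ang -3.4 line 10.6 med [ 555.  -243.6   49.1] z95 0.0527
scene rail 212 c=(700.6,-66.2) 207.2x13.4 ang -79.0 line -79.5 med [702.  -77.6 143.5] z95 0.1473
scene lidA 156 c=(621.8,248.0) 69.6x61.4 ang 87.0 line -63.8 med [621.6 251.8  12.4] z95 0.0157
scene lidB 80 c=(476.6,246.5) 72.6x36.1 ang 89.3 line 89.5 med [478.6 245.1  13. ] z95 0.0167
scene knobA 17 c=(622.4,287.0) 13.1x10.3 ang 49.7 line 8.6 med [622.9 286.   35.8] z95 0.0411
scene knobB 8
scene cab 728 c=(551.2,347.4) 277.3x143.4 ang -0.2 line 0.9 med [600.3 336.3  76.5] z95 0.0805
scene offcut 883 c=(774.2,89.2) 138.1x90.3 ang 80.3 line 80.6 med [776.5  86.3  36.8] z95 0.0404
scene glue 394 c=(378.9,-39.6) 53.6x36.2 ang 55.8 line 61.1 med [381.4 -40.3  83.4] z95 0.1366
scene sd 120 c=(488.6,6.0) 89.1x20.0 ang 6.5 line 5.4 med [496.    4.6  21.4] z95 0.0263
side band 161 c=(506.8,-213.7) 93.6x20.7 ang 86.7 line 83.7 med [ 502.2 -210.4  139.9] z95 0.1452
side rim 186 c=(491.8,-223.1) 193.3x90.0 ang -3.7 line -6.1 med [ 484.9 -186.2   51. ] z95 0.0547
side rail 193 c=(688.3,-62.1) 209.3x11.6 ang -79.3 line -79.4 med [687.  -46.5 145.8] z95 0.1494
side lidA 52 c=(611.8,219.6) 61.4x10.5 ang 2.6 line -0.8 med [606.  219.1  15.7] z95 0.0190
side lidB 118 c=(461.2,219.8) 48.1x26.2 ang -25.2 line -21.8 med [457.  220.8  15.6] z95 0.0189
side knobA 0
side knobB 0
side cab 4243 c=(542.2,347.2) 281.4x145.4 ang 0.0 line -6.5 med [504.9 342.   80. ] z95 0.0821
side offcut 758 c=(764.8,92.0) 138.6x92.3 ang 78.4 line 77.3 med [758.7  98.   40.1] z95 0.0428
side glue 770 c=(357.7,-24.0) 53.1x41.5 ang 18.7 line 35.9 med [351.3 -19.3  84.1] z95 0.1407
side sd 247 c=(477.5,17.0) 95.6x19.8 ang 4.7 line 3.9 med [472.1  17.7  22.6] z95 0.0291
```

send_rows(motion=[[[0.5,0,-1],[0,0,0],1],[[1,-0.2,-1],[0,0,0],1],[[1,-0.5,-1],[0,0,0],1],[[1,-0.6,-1],[0,0,0],1],[[1,-0.6,-1],[0,0,0],1],[[1,-0.6,0],[0,0,0],1],[[1,-0.6,0],[0,0,0],1],[[1,-0.6,0],[0,0,0],1],[[1,-0.6,0],[0,0,0],1],[[1,-0.6,0],[0,0,0],1],[[1,-0.6,0],[0,0,0],1],[[1,-0.6,0],[0,0,0],1]])

```text
time_s: 1.3
ee_pos: [0.4277, -0.2661, 0.3553]
eef_rot: [-3.141, 0.0, 0.257]
force: [0.7, -0.5, -0.1]
grip_width: 0.0941
grip_force: 0.0
```

send_rows(motion=[[[1,-0.5,0],[0,0,0],1],[[1,-0.5,0],[0,0,0],1],[[1,-0.4,0],[0,0,-1],1],[[0,0,0],[0,0,-1],1],[[0,0,0],[0,0,-1],1],[[0,0,0],[0,0,-1],1],[[0,0,0],[0,0,-1],1],[[0,0,0],[0,0,-1],1],[[0,0,0],[0,0,-1],1],[[0,0,0],[0,0,-1],1],[[0,0,0],[0,0,-1],1],[[0,0,0],[0,0,-1],1]])

```text
time_s: 2.5
ee_pos: [0.5032, -0.2038, 0.3551]
eef_rot: [-3.141, -0.0, 1.462]
force: [0.1, -0.3, 0.5]
grip_width: 0.0942
grip_force: 0.0
```

```bash
cat >> h.py <<'E'
def rel(x,y,z,yaw):
    "print shift (in present tool axes) and turn to bring TCP to x,y,z, pointing down at yaw"
    from scipy.spatial.transform import Rotation as Ro
    o=get_obs(); R=Ro.from_euler('xyz',o['eef_rot']); T=Ro.from_euler('xyz',[np.pi,0,yaw])
    print('pose',np.round(o['ee_pos'],4),np.round(o['eef_rot'],3),'shift',np.round(R.inv().apply(np.array([x,y,z])-o['ee_pos'])/.03,2),'turn',np.round((R.inv()*T).as_rotvec()/.12,2),'t',round(o['time_s'],1))
E
python3 - <<'E'
from m import *
rel(.511,-.217,.30,1.518)
c=cam('wrist'); save(c,'w1.png'); pickle.dump(c,open('w1.pkl','wb'))
print(-c['R'].T@c['t'],c['R'][2])
run([('w',c)],dict(band=(.46,.57,-.31,-.13,.13,.155,0),rim=(.36,.63,-.30,-.15,.046,.056,60)))
E
```

```text
pose [ 0.5032 -0.2038  0.3551] [-3.141 -0.     1.462] shift [-0.41  0.31  1.84] turn [-0.01 -0.   -0.47] t 2.5
[ 0.51123233 -0.12709752  0.53458627] [-0.02880106 -0.2634438  -0.96424471]
w band 1526 c=(512.4,-219.0) 100.5x20.0 ang 88.3 line 88.2 med [ 512.5 -215.3  141.6] z95 0.1434
w rim 2370 c=(494.7,-224.3) 198.6x87.2 ang -4.0 line -5.2 med [ 483.1 -217.2   50.2] z95 0.0517
```

View pics/w1.png

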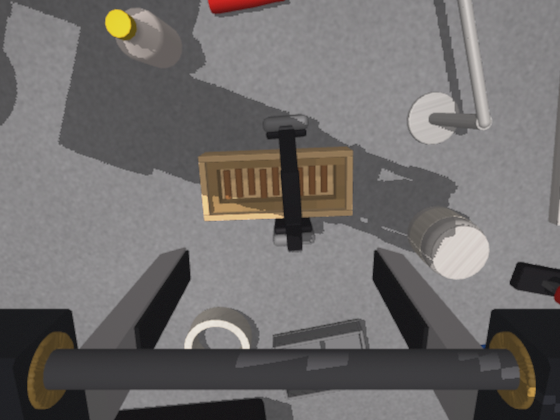

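The wrist picture shows the headband at (290,190) over the box at (277,183), the tape at (218,330), and a rail post at (483,122). The measured box comes out 198.6x87.2 mm and the band 20 mm wide, both matching the description.

Run:
```python
from m import *
c=pickle.load(open('w1.pkl','rb'))
run([('w',c)],dict(flat=(.46,.57,-.31,-.13,.139,.15,0),side=(.46,.57,-.31,-.13,.07,.13,0)))
rel(.5124,-.219,.123,np.radians(88.3))
# two-view height check: band centre ray from wrist vs scene camera
```

```text
w flat 1150 c=(512.4,-220.0) 73.5x19.9 ang 88.2 line 88.2 med [ 512.4 -218.4  142.1] z95 0.1435
w side 645 c=(512.4,-220.3) 146.1x17.9 ang 88.3 line 88.3 med [ 512.8 -166.   121.5] z95 0.1290
pose [ 0.5032 -0.2038  0.3551] [-3.141 -0.     1.469] shift [-0.47  0.36  7.74] turn [-0.01 -0.   -0.6 ] t 2.5
```

send_rows(motion=[[[-0.5,0.35,1],[0,0,-0.6],1],[[0,0,1],[0,0,0],1],[[0,0,1],[0,0,0],1],[[0,0,1],[0,0,0],1],[[0,0,1],[0,0,0],1],[[0,0,0],[0,0,0],1],[[0,0,0],[0,0,0],1]])

```text
time_s: 3.25
ee_pos: [0.5121, -0.22, 0.2062]
eef_rot: [-3.142, -0.0, 1.528]
force: [-0.2, -0.2, 1.8]
grip_width: 0.0943
grip_force: 0.0
```

Run:
```python
from m import *
rel(.5124,-.220,.123,np.radians(88.3))
```

```text
pose [ 0.5121 -0.22    0.2062] [-3.142 -0.     1.528] shift [0.   0.01 2.77] turn [-0.   -0.   -0.11] t 3.2
```

send_rows(motion=[[[0,0,1],[0,0,-0.1],1],[[0,0,1],[0,0,0],1],[[0,0,0.5],[0,0,0],1],[[0,0,0.27],[0,0,0],1],[[0,0,0],[0,0,0],0],[[0,0,0],[0,0,0],-0.6],[[0,0,0],[0,0,0],-0.8],[[0,0,0],[0,0,0],-1],[[0,0,0],[0,0,0],-1],[[0,0,0],[0,0,0],-1],[[0,0,0],[0,0,0],-1],[[0,0,0],[0,0,0],-1]], squeeze=35)

```text
time_s: 4.45
ee_pos: [0.512, -0.2199, 0.1224]
eef_rot: [-3.142, -0.0, 1.541]
force: [-0.1, -1.0, 0.5]
grip_width: 0.0333
grip_force: 0.0
```

send_rows(motion=[[[0,0,0],[0,0,0],-1],[[0,0,0],[0,0,0],-1],[[0,0,0],[0,0,0],-1],[[0,0,0],[0,0,0],-1]])

```text
time_s: 4.85
ee_pos: [0.512, -0.2199, 0.1223]
eef_rot: [-3.142, -0.0, 1.541]
force: [-0.1, 0.3, 0.4]
grip_width: 0.0198
grip_force: 35.0
```

send_rows(motion=[[[0,0,-0.3],[0,0,0],-1],[[0,0,-0.7],[0,0,0],-1],[[0,0,-1],[0,0,0],-1],[[0,0,-1],[0,0,0],-1],[[0,0,-1],[0,0,0],-1],[[0,0,-1],[0,0,0],-1],[[0,0,-1],[0,0,0],-1],[[0.7,0.6,0],[0,0,0],-1],[[0.7,0.6,0],[0,0,0],-1],[[0.7,0.6,0],[0,0,0],-1],[[0.7,0.6,0],[0,0,0],-1],[[0.7,0.6,0],[0,0,0],-1]])

```text
time_s: 6.05
ee_pos: [0.6056, -0.1167, 0.3029]
eef_rot: [3.141, 0.0, 1.541]
force: [0.5, -0.7, -2.4]
grip_width: 0.0195
grip_force: 35.0
```

send_rows(motion=[[[0,0,0],[0,0,1],-1],[[0,0,0],[0,0,1],-1],[[0,0,0],[0,0,1],-1],[[0,0,0],[0,0,1],-1],[[0,0,0],[0,0,1],-1],[[0,0,0],[0,0,1],-1],[[0,0,0],[0,0,1],-1],[[0,0,0],[0,0,1],-1],[[0,0,0],[0,0,1],-1],[[0,0,0],[0,0,1],-1],[[0,0,0],[0,0,1],-1],[[0,0,0],[0,0,0.3],-1]])

```text
time_s: 7.25
ee_pos: [0.6049, -0.1177, 0.3029]
eef_rot: [-3.142, 0.0, 0.18]
force: [0.9, -0.4, -1.9]
grip_width: 0.0193
grip_force: 35.0
```

Run:
```python
from m import *
c=cam('wrist'); save(c,'w2.png'); pickle.dump(c,open('w2.pkl','wb'))
run([('w',c)],dict(rail=(.62,.80,-.22,.07,.136,.152,0),band=(.54,.66,-.2,-.05,.30,.34,0)))
rel(.694,-.064,.30,.187)
```

```text
w rail 3771 c=(695.6,-64.5) 216.0x15.6 ang -79.0 line -79.1 med [695.5 -65.  145.3] z95 0.1471
w band 9633 c=(611.7,-116.2) 96.2x42.6 ang -4.9 line 10.5 med [ 615.9 -115.4  322.2] z95 0.3331
pose [ 0.605  -0.1177  0.3028] [-3.142  0.     0.18 ] shift [ 3.24 -1.23  0.09] turn [-0.    0.   -0.05] t 7.3
```

View pics/w2.png

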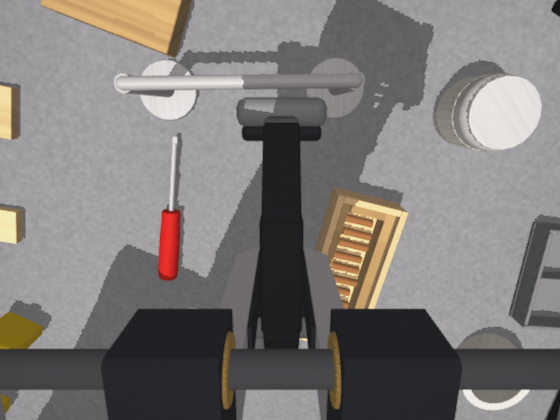

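The rail bar runs from (120,82) to (360,80) in the wrist picture. The defenders hang straight, with the band at (282,200) and the far cup at (280,110). Next I go over the rail.

send_rows(motion=[[[0.5,-0.2,0],[0,0,-0.1],-1],[[0.7,-0.3,0],[0,0,0],-1],[[0.8,-0.3,0],[0,0,0],-1],[[0.7,-0.3,0],[0,0,0],-1],[[0.55,-0.15,0],[0,0,0],-1],[[0,0,0],[0,0,0],-1],[[0,0,0],[0,0,0],-1]])

```text
time_s: 8.0
ee_pos: [0.6932, -0.0622, 0.3022]
eef_rot: [-3.142, 0.001, 0.198]
force: [0.0, 0.0, -2.1]
grip_width: 0.02
grip_force: 35.0
```

Run:
```python
from m import *
rel(.695,-.0645,.150,.191)
```

```text
pose [ 0.6932 -0.0622  0.3022] [-3.142e+00  1.000e-03  1.980e-01] shift [0.05 0.09 5.07] turn [-0.    0.01  0.06] t 8.0
```

send_rows(motion=[[[0.05,0.1,0.8],[0,0,0.05],-1],[[0,0,0.8],[0,0,0],-1],[[0,0,0.8],[0,0,0],-1],[[0,0,0.8],[0,0,0],-1],[[0,0,0.8],[0,0,0],-1],[[0,0,0.6],[0,0,0],-1],[[0,0,0.2],[0,0,0],-1],[[0,0,0.1],[0,0,0],-1],[[0,0,0.1],[0,0,0],-1],[[0,0,0],[0,0,0],-1],[[0,0,0],[0,0,0],-1]])

```text
time_s: 9.1
ee_pos: [0.6958, -0.0647, 0.1531]
eef_rot: [3.141, -0.001, 0.191]
force: [-0.5, 0.4, -1.5]
grip_width: 0.0197
grip_force: 35.0
```

Run:
```python
from m import *
rel(.695,-.0645,.1485,.191); print(get_obs()['force'])
```

```text
pose [ 0.6958 -0.0647  0.1531] [ 3.141e+00 -1.000e-03  1.910e-01] shift [-0.02 -0.01  0.15] turn [ 0.   -0.01 -0.  ] t 9.1
[-0.49333603  0.37558444 -1.48373668]
```

send_rows(motion=[[[0,0,0.07],[0,0,0],-1],[[0,0,0],[0,0,0],-1],[[0,0,0.05],[0,0,0],-1],[[0,0,0],[0,0,0],-1]])

```text
time_s: 9.5
ee_pos: [0.6955, -0.0646, 0.1485]
eef_rot: [-3.141, 0.0, 0.191]
force: [-0.7, 0.1, -1.8]
grip_width: 0.0198
grip_force: 35.0
```

send_rows(motion=[[[0,0,0.03],[0,0,0],-1],[[0,0,0],[0,0,0],-1],[[0,0,0],[0,0,0],-1]])

```text
time_s: 9.8
ee_pos: [0.6956, -0.0647, 0.1483]
eef_rot: [3.141, -0.0, 0.191]
force: [-1.9, 0.6, 2.4]
grip_width: 0.0198
grip_force: 35.0
```

send_rows(motion=[[[0,0,0],[0,0,0],-0.4],[[0,0,0],[0,0,0],-0.2],[[0,0,0],[0,0,0],0],[[0,0,0],[0,0,0],0],[[0,0,0],[0,0,0],0],[[0,0,-0.3],[0,0,0],0],[[0,0,-0.7],[0,0,0],0],[[0,0,-1],[0,0,0],0],[[0,0,-1],[0,0,0],0],[[0,0,-1],[0,0,0],0],[[0,0,-1],[0,0,0],0],[[0,0,0],[0,0,0],0]])

```text
time_s: 11.0
ee_pos: [0.6963, -0.0648, 0.3037]
eef_rot: [3.139, -0.007, 0.191]
force: [-0.3, 0.7, 0.6]
grip_width: 0.047
grip_force: 0.0
```

Run:
```python
from m import *
c=cam('wrist'); save(c,'w3.png'); pickle.dump(c,open('w3.pkl','wb'))
run([('w',c)],dict(band=(.6,.80,-.15,.02,.155,.19,0),flat=(.6,.80,-.15,.02,.162,.19,0)))
rel(.62,.16,.30,np.pi/2)
```

```text
w band 2378 c=(696.1,-64.9) 102.6x19.5 ang 11.1 line 10.8 med [700.4 -64.2 167.5] z95 0.1691
w flat 1953 c=(696.1,-65.2) 81.8x19.5 ang 10.5 line 10.9 med [698.1 -64.6 167.9] z95 0.1692
pose [ 0.6959 -0.0647  0.3006] [ 3.14  -0.004  0.191] shift [-1.07 -7.83  0.01] turn [  0.03  -0.02 -11.5 ] t 11.1
```

send_rows(motion=[[[0,-0.5,0],[0,0,0],1],[[-0.1,-0.9,0],[0,0,0],1],[[-0.1,-0.9,0],[0,0,0],1],[[-0.1,-0.9,0],[0,0,0],1],[[-0.1,-0.9,0],[0,0,0],1],[[-0.2,-0.9,0],[0,0,0],1],[[-0.2,-0.9,0],[0,0,0],1],[[-0.2,-0.9,0],[0,0,0],1],[[-0.1,-0.9,0],[0,0,0],1],[[0,0,0],[0,0,-1],1],[[0,0,0],[0,0,-1],1],[[0,0,0],[0,0,-1],1]])

```text
time_s: 12.25
ee_pos: [0.6184, 0.1571, 0.2965]
eef_rot: [-3.141, 0.002, 0.557]
force: [0.2, -0.7, -0.1]
grip_width: 0.0938
grip_force: 0.0
```

send_rows(motion=[[[0,0,0],[0,0,-1],1],[[0,0,0],[0,0,-1],1],[[0,0,0],[0,0,-1],1],[[0,0,0],[0,0,-1],1],[[0,0,0],[0,0,-1],1],[[0,0,0],[0,0,-1],1],[[0,0,0],[0,0,-1],1],[[0,0,0],[0,0,-1],1],[[0,0,0],[0,0,-0.5],1],[[0,0,0],[0,0,0],1]])

```text
time_s: 13.25
ee_pos: [0.6186, 0.1567, 0.2966]
eef_rot: [-3.14, 0.0, 1.572]
force: [0.6, 0.6, -0.7]
grip_width: 0.0943
grip_force: 0.0
```

Run:
```python
from m import *
c=cam('wrist'); save(c,'w4.png'); pickle.dump(c,open('w4.pkl','wb'))
run([('w',c)],dict(lidA=(.56,.68,.19,.285,.008,.020,45),lidB=(.42,.53,.19,.285,.008,.020,45),knobA=(.56,.68,.19,.31,.03,.045,45),knobB=(.42,.53,.19,.31,.03,.045,45),cab=(.38,.75,.2,.42,.073,.083,0)))
rel(.615,.23,.05,np.pi/2)
```

```text
bash:   923 Killed                     python3 - <<'E'
from m import *
c=cam('wrist'); save(c,'w4.png'); pickle.dump(c,open('w4.pkl','wb'))
run([('w',c)],dict(lidA=(.56,.68,.19,.285,.008,.020,45),lidB=(.42,.53,.19,.285,.008,.020,45),knobA=(.56,.68,.19,.31,.03,.045,45),knobB=(.42,.53,.19,.31,.03,.045,45),cab=(.38,.75,.2,.42,.073,.083,0)))
rel(.615,.23,.05,np.pi/2)
E
```

View pics/w4.png

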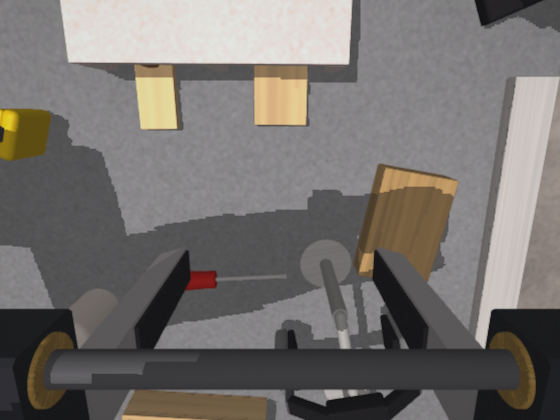

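The wrist picture shows two lid ends below the cabinet front. The right one at (280,95) is about 53 px wide and the left one at (157,97) about 40 px, so the right one (x≈0.615) is the wide lid.

```bash
sed -i "s/q=p\[:,:2\]; d=.*/p=p[KD(p[:,:2]).query(p[:,:2],6)[0][:,5]<.006]/; 1i from scipy.spatial import cKDTree as KD" m.py
python3 - <<'E'
from m import *
c=pickle.load(open('w4.pkl','rb'))
run([('w',c)],dict(lidA=(.56,.68,.17,.27,.008,.020,45),lidB=(.42,.53,.17,.27,.008,.020,45),knobA=(.56,.68,.19,.31,.03,.045,45),cab=(.38,.75,.2,.42,.073,.083,0),post=(.6,.72,-.02,.08,.05,.15,0),base=(.6,.72,-.02,.08,.004,.02,0)))
rel(.615,.23,.05,np.pi/2)
E
```

```text
w lidA 2569 c=(617.2,242.3) 61.8x55.4 ang 0.0 line -32.5 med [617.7 243.3  14.3] z95 0.0158
w lidB 2066 c=(471.1,239.8) 60.5x44.9 ang -89.4 line -89.3 med [472.  240.9  14.2] z95 0.0156
w knobA 0
w cab 18429 c=(546.0,305.0) 278.8x57.6 ang -0.2 line -0.1 med [547.7 305.6  78.3] z95 0.0797
w post 1051 c=(679.1,20.2) 45.0x15.9 ang -82.8 line -78.9 med [677.5  37.4 136.1] z95 0.1465
w base 1840 c=(660.7,37.5) 111.0x68.8 ang -11.1 line 15.7 med [673.1  39.5  10.3] z95 0.0148
pose [0.6187 0.1565 0.2968] [-3.14  0.    1.57] shift [ 2.45 -0.11  8.23] turn [-0.01  0.   -0.01] t 13.3
```

send_rows(motion=[[[0.6,-0.05,1],[0,0,0],1],[[0.6,0,1],[0,0,0],1],[[0.6,0,1],[0,0,0],1],[[0.65,0,1],[0,0,0],1],[[0,0,1],[0,0,0],1],[[0,0,1],[0,0,0],1],[[0,0,1],[0,0,0],1],[[0,0,0.8],[0,0,0],1],[[0,0,0.4],[0,0,0],1],[[0,0,0],[0,0,0],1],[[0,0,0],[0,0,0],1]])

```text
time_s: 14.4
ee_pos: [0.6182, 0.2297, 0.0529]
eef_rot: [3.141, -0.0, 1.57]
force: [-0.1, -0.2, 0.8]
grip_width: 0.094
grip_force: 0.0
```

Run:
```python
from m import *
rel(.6172,.23,.004,np.pi/2)
```

```text
pose [0.6182 0.2297 0.0529] [ 3.141 -0.     1.57 ] shift [ 0.01 -0.03  1.63] turn [ 0.01 -0.   -0.  ] t 14.4
```

send_rows(motion=[[[0,-0.03,0.8],[0,0,0],1],[[0,0,0.5],[0,0,0],1],[[0,0,0.25],[0,0,0],1],[[0,0,0],[0,0,0],1],[[0,0,0.05],[0,0,0],0.6],[[0,0,0],[0,0,0],0.4],[[0,0,0],[0,0,0],0.2],[[0,0,0],[0,0,0],0.2],[[0,0,0],[0,0,0],0.2],[[0,0,0],[0,0,0],0.2],[[0,0,0],[0,0,0],0.2]], squeeze=20)

```text
time_s: 15.5
ee_pos: [0.6171, 0.2294, 0.0042]
eef_rot: [3.141, -0.0, 1.571]
force: [-0.8, -0.4, 3.3]
grip_width: 0.0618
grip_force: 20.0
```

send_rows(motion=[[[-0.2,0,0],[0,0,0],0.2],[[-0.4,0,0],[0,0,0],0.2],[[-0.5,0,0],[0,0,0],0.2],[[-0.5,0,0],[0,0,0],0.2],[[-0.5,0,0],[0,0,0],0.2],[[-0.5,0,0],[0,0,0],0.2],[[-0.5,0,0],[0,0,0],0.2],[[-0.5,0,0],[0,0,0],0.2],[[-0.4,0,0],[0,0,0],0.2],[[-0.2,0,0],[0,0,0],0.2],[[0,0,0],[0,0,0],0.2]])

```text
time_s: 16.6
ee_pos: [0.6171, 0.101, 0.0042]
eef_rot: [3.141, 0.001, 1.569]
force: [-0.2, -2.6, 5.4]
grip_width: 0.0615
grip_force: 20.0
```

send_rows(motion=[[[-0.1,-0.2,0],[0,0,0],0.2],[[-0.2,-0.4,0],[0,0,0],0.2],[[-0.3,-0.5,0],[0,0,0],0.2],[[-0.3,-0.4,0],[0,0,0],0.2],[[-0.1,-0.2,0],[0,0,0],0.2],[[0,0,0],[0,0,0],0.2],[[0,0,0],[0,0,0],0.2]])

```text
time_s: 17.3
ee_pos: [0.5655, 0.0723, 0.0041]
eef_rot: [-3.141, 0.001, 1.57]
force: [-3.0, -2.2, 8.8]
grip_width: 0.0617
grip_force: 20.0
```

send_rows(motion=[[[0,0,0],[0,0,0],0.5],[[0,0,0],[0,0,0],0.7],[[0,0,0],[0,0,0],0.8],[[0,0,-0.4],[0,0,0],0.8],[[0,0,-1],[0,0,0],0.8],[[0,0,-1],[0,0,0],0.8],[[0,0,-1],[0,0,0],0.8],[[0,0,-1],[0,0,0],0.8],[[0,0,-1],[0,0,0],0.8],[[0,0,-1],[0,0,0],0.8],[[0,0,0],[0,0,0],0.8],[[0,0,0],[0,0,0],0.8]])

```text
time_s: 18.5
ee_pos: [0.5659, 0.0734, 0.1965]
eef_rot: [3.14, -0.0, 1.571]
force: [-0.6, 0.5, -0.9]
grip_width: 0.0849
grip_force: 0.0
```

Run:
```python
from m import *
c=cam('wrist'); save(c,'w5.png'); pickle.dump(c,open('w5.pkl','wb'))
run([('w',c)],dict(lid=(.50,.64,.02,.27,.009,.020,45),knob=(.50,.64,.05,.25,.034,.045,45),narrow=(.42,.50,.17,.27,.008,.020,45),cab=(.38,.75,.2,.42,.073,.083,0)))
rel(.5655,.1435,.1,np.pi/2)
```

```text
w lid 12254 c=(562.1,123.1) 223.0x88.1 ang 80.2 line 88.0 med [565.8 154.5  14.3] z95 0.0157
w knob 758 c=(566.3,144.8) 35.5x14.9 ang 89.7 line 89.9 med [565.8 145.1  40. ] z95 0.0414
w narrow 2098 c=(471.2,225.2) 44.5x32.0 ang 0.7 line -0.2 med [471.7 225.2  14.3] z95 0.0156
w cab 0
pose [0.5656 0.0734 0.1955] [-3.141  0.     1.571] shift [2.34 0.   3.18] turn [-0.01  0.    0.  ] t 18.6
```

send_rows(motion=[[[0.8,0.02,0.5],[0,0,0],0],[[0.8,0,0.5],[0,0,0],0],[[0.78,0,0.7],[0,0,0.03],0],[[0,0,1],[0,0,0],0],[[0,0,1],[0,0,0],0],[[0,0,0.8],[0,0,0],0],[[0,0,0.5],[0,0,0],0],[[0,0,0],[0,0,0],0],[[0,0,0],[0,0,0],0]])

```text
time_s: 19.45
ee_pos: [0.5668, 0.1448, 0.0463]
eef_rot: [3.141, -0.0, 1.567]
force: [0.5, -0.4, 0.0]
grip_width: 0.0468
grip_force: 0.0
```

Run:
```python
from m import *
rel(.5661,.1449,.019,1.567)
```

```text
pose [0.5668 0.1448 0.0463] [ 3.141 -0.     1.567] shift [ 0.   -0.02  0.91] turn [ 0. -0.  0.] t 19.4
```

send_rows(motion=[[[0,-0.02,0.6],[0,0,0],0],[[0,0,0.3],[0,0,0],0],[[0,0,0],[0,0,0],0],[[0,0,0],[0,0,0],-0.4],[[0,0,0],[0,0,0],-0.6],[[0,0,0],[0,0,0],-0.8],[[0,0,0],[0,0,0],-1],[[0,0,0],[0,0,0],-1],[[0,0,0],[0,0,0],-1],[[0,0,0],[0,0,0],-1],[[0,0,0],[0,0,0],-1]], squeeze=40)

```text
time_s: 20.55
ee_pos: [0.5661, 0.1448, 0.0192]
eef_rot: [3.141, -0.0, 1.567]
force: [-1.8, 0.6, 6.2]
grip_width: 0.0156
grip_force: 40.0
```

send_rows(motion=[[[0,0,-0.2],[0,0,0],-1],[[0,0,-0.5],[0,0,0],-1],[[0,0,-1],[0,0,0],-1],[[0,0,-1],[0,0,0],-1],[[0,0,-1],[0,0,0],-1],[[0,0,-1],[0,0,0],-1],[[0,0,-1],[0,0,0],-1],[[0,0,-1],[0,0,0],-1],[[0,0,-1],[0,0,0],-1],[[0,0,-0.5],[0,0,0],-1],[[0,0,0],[0,0,0.6],-1],[[0,0,0],[0,0,1],-1]])

```text
time_s: 21.75
ee_pos: [0.5658, 0.1448, 0.2665]
eef_rot: [3.14, -0.001, 1.372]
force: [0.1, 0.2, -2.0]
grip_width: 0.0161
grip_force: 40.0
```

send_rows(motion=[[[0,0,0],[0,0,1],-1],[[0,0,0],[0,0,1],-1],[[0,0,0],[0,0,1],-1],[[0,0,0],[0,0,1],-1],[[0,0,0],[0,0,1],-1],[[0,0,0],[0,0,1],-1],[[0,0,0],[0,0,1],-1],[[0,0,0],[0,0,1],-1],[[0,0,0],[0,0,1],-1],[[0,0,0],[0,0,1],-1],[[0,0,0],[0,0,1],-1],[[0,0,0],[0,0,1],-1]])

```text
time_s: 22.95
ee_pos: [0.5657, 0.1447, 0.2659]
eef_rot: [-3.141, -0.001, -0.07]
force: [1.0, -0.5, -1.8]
grip_width: 0.0156
grip_force: 40.0
```

Run:
```python
from m import *
rel(.4947,-.2243,.245,np.radians(-4))
```

```text
pose [0.5657 0.1447 0.2659] [-3.141e+00 -1.000e-03 -7.000e-02] shift [-1.5  12.44  0.69] turn [-0. -0.  0.] t 22.9
```

send_rows(motion=[[[-0.1,0.5,0],[0,0,0],-1],[[-0.1,0.9,0],[0,0,0],-1],[[-0.1,1,0],[0,0,0],-1],[[-0.1,1,0],[0,0,0],-1],[[-0.1,1,0],[0,0,0],-1],[[-0.1,1,0],[0,0,0],-1],[[-0.1,1,0],[0,0,0],-1],[[-0.1,1,0],[0,0,0],-1],[[-0.2,1,0],[0,0,0],-1],[[-0.2,0.6,0],[0,0,0],-1],[[0,0,0],[0,0,0],-1]])

```text
time_s: 24.05
ee_pos: [0.5113, -0.1246, 0.2655]
eef_rot: [3.141, -0.0, -0.064]
force: [-0.3, 0.1, -1.7]
grip_width: 0.0159
grip_force: 40.0
```

Run:
```python
from m import *
rel(.4947,-.2243,.245,np.radians(-4))
c=cam('wrist'); 
R=dict(rim=(.36,.63,-.30,-.15,.046,.055,60))
run([('now',c),('w1',pickle.load(open('w1.pkl','rb'))),('w2',pickle.load(open('w2.pkl','rb')))],R)
o=get_obs()['ee_pos']
run([('now',c)],dict(lid=(o[0]-.12,o[0]+.12,o[1]-.06,o[1]+.06,o[2]-.012,o[2]+.006,45)))
for n in('scene','side'):
    run([(n,cam(n))],dict(lid=(o[0]-.12,o[0]+.12,o[1]-.06,o[1]+.06,o[2]-.012,o[2]+.006,45),**R))
```

```text
pose [ 0.5113 -0.1246  0.2655] [ 3.141 -0.    -0.064] shift [-0.34  3.35  0.69] turn [ 0.   -0.    0.05] t 24.1
now rim 2473 c=(493.2,-229.3) 198.9x77.1 ang -3.8 line -3.3 med [ 505.7 -258.7   50.1] z95 0.0515
w1 rim 2370 c=(494.7,-224.3) 198.6x87.2 ang -4.0 line -5.2 med [ 483.1 -217.2   50.2] z95 0.0517
w2 rim 1562 c=(494.5,-224.2) 198.9x86.8 ang -3.6 line 27.5 med [ 562.1 -252.    50. ] z95 0.0514
now lid 22881 c=(510.7,-124.9) 174.2x62.4 ang -3.6 line -3.7 med [ 555.9 -126.9  260.6] z95 0.2617
scene lid 617 c=(515.2,-123.7) 176.2x63.0 ang -3.4 line 2.5 med [ 544.  -132.8  259.3] z95 0.2626
scene rim 177 c=(498.4,-225.3) 198.0x86.3 ang -3.7 line -7.0 med [ 537.5 -247.7   49.1] z95 0.0531
side lid 620 c=(507.0,-119.2) 173.9x62.5 ang -2.8 line 4.0 med [ 487.5 -107.1  261.8] z95 0.2645
side rim 240 c=(490.7,-221.6) 196.6x88.0 ang -4.2 line -14.4 med [ 498.4 -186.3   50.5] z95 0.0540
```

send_rows(motion=[[[0,0.6,0],[0,0,0],-1],[[-0.1,0.8,0],[0,0,0],-1],[[-0.1,0.8,0.3],[0,0,0],-1],[[-0.1,0.7,0.6],[0,0,0],-1],[[-0.03,0.45,0.8],[0,0,0],-1],[[0,0,1],[0,0,0],-1],[[0,0,1],[0,0,0],-1],[[0,0,1],[0,0,0],-1],[[0,0,0.8],[0,0,0],-1],[[0,0,0.5],[0,0,0],-1],[[0,0,0],[0,0,0],-1],[[0,0,0],[0,0,0],-1]])

```text
time_s: 25.4
ee_pos: [0.4966, -0.2215, 0.0855]
eef_rot: [3.141, -0.0, -0.063]
force: [0.3, -0.6, -0.1]
grip_width: 0.0157
grip_force: 40.0
```

Run:
```python
from m import *
rel(.495,-.2241,.056,-.066)
```

```text
pose [ 0.4966 -0.2215  0.0855] [ 3.141 -0.    -0.063] shift [-0.05  0.09  0.98] turn [ 0.   -0.    0.02] t 25.4
```

send_rows(motion=[[[-0.05,0.09,0],[0,0,0.02],-1],[[0,0,0.2],[0,0,0],-1],[[0,0,0.2],[0,0,0],-1],[[0,0,0.2],[0,0,0],-1],[[0,0,0.15],[0,0,0],-1],[[0,0,0.1],[0,0,0],-1],[[0,0,0.05],[0,0,0],-1],[[0,0,0],[0,0,0],-1],[[0,0,0],[0,0,0],-1]])

```text
time_s: 26.3
ee_pos: [0.4946, -0.2246, 0.058]
eef_rot: [3.142, -0.0, -0.067]
force: [0.3, 0.2, -1.3]
grip_width: 0.0159
grip_force: 40.0
```

Run:
```python
from m import *
rel(.495,-.2241,.055,-.066); print(get_obs()['force'],get_obs()['moment'])
```

```text
pose [ 0.4946 -0.2246  0.058 ] [ 3.142 -0.    -0.067] shift [ 0.01 -0.02  0.1 ] turn [ 0.   -0.   -0.01] t 26.3
[ 0.31346622  0.22399421 -1.25119548] [-0.03128093  0.05564417 -0.02382917]
```

No contact with the rim, and the lid underside is about 39 mm up. Going down the last 3 mm.

send_rows(motion=[[[0,0,0.05],[0,0,0],-1],[[0,0,0.04],[0,0,0],-1],[[0,0,0.02],[0,0,0],-1],[[0,0,0],[0,0,0],-1],[[0,0,0],[0,0,0],-1]])

```text
time_s: 26.8
ee_pos: [0.4946, -0.2246, 0.0552]
eef_rot: [3.141, -0.0, -0.067]
force: [-2.4, 1.0, 6.2]
grip_width: 0.0158
grip_force: 40.0
```

send_rows(motion=[[[0,0,0],[0,0,0],-0.5],[[0,0,0],[0,0,0],-0.3],[[0,0,0],[0,0,0],-0.1],[[0,0,0],[0,0,0],0],[[0,0,-0.3],[0,0,0],0],[[0,0,-0.8],[0,0,0],0],[[-0.3,0,-1],[0,0,0],0],[[-0.5,0,-1],[0,0,0],0],[[-0.5,0,-1],[0,0,0],0],[[-0.5,0,-1],[0,0,0],0],[[0,0,-1],[0,0,0],0],[[0,0,0],[0,0,0],0]])

```text
time_s: 28.0
ee_pos: [0.4414, -0.2216, 0.2422]
eef_rot: [3.138, -0.006, -0.067]
force: [-0.4, -0.8, -0.7]
grip_width: 0.0471
grip_force: 0.0
```

Run:
```python
from m import *
c=cam('wrist'); save(c,'w6.png')
run([('w',c)],dict(top=(.36,.63,-.30,-.15,.046,.056,45),knob=(.4,.6,-.26,-.19,.07,.085,30),ears=(.6,.8,-.15,.02,.16,.19,0)))
w=cloud(c); m=(abs(w[...,2]-.05)<.01)&(abs(w[...,0]-.495)<.085)&(abs(w[...,1]+.2243)<.028)
p=w[m]; A=np.c_[p[:,0]-.495,p[:,1]+.224,np.ones(len(p))]; print('plane',np.linalg.lstsq(A,p[:,2],rcond=None)[0],len(p)); print(get_obs()['ee_pos'])
c2=cam('scene')
run([('scene',c2)],dict(ears=(.6,.8,-.15,.02,.16,.19,0),narrow=(.42,.53,.19,.285,.008,.020,45)))
both=np.hstack([c['pixels'],c2['pixels'][100:310,180:460].repeat(2,0).repeat(2,1)]); cv2.imwrite('pics/end.png',cv2.resize(both[...,::-1],(800,300)))
```

```text
w top 15887 c=(493.7,-224.2) 199.2x87.0 ang -3.9 line -4.0 med [ 507.1 -225.2   50.3] z95 0.0516
w knob 701 c=(493.9,-225.2) 36.0x15.5 ang -4.3 line -4.8 med [ 494.8 -225.    75.9] z95 0.0773
w ears 0
plane [0.00095542 0.00072132 0.05031642] 9520
[ 0.44102527 -0.22124575  0.23973999]
scene ears 153 c=(700.6,-65.5) 78.2x23.1 ang 11.3 line 10.9 med [702.  -66.3 165.7] z95 0.1696
scene narrow 71 c=(473.1,247.5) 74.9x40.7 ang 84.7 line 86.8 med [478.6 259.4  12. ] z95 0.0167
```

View pics/end.png

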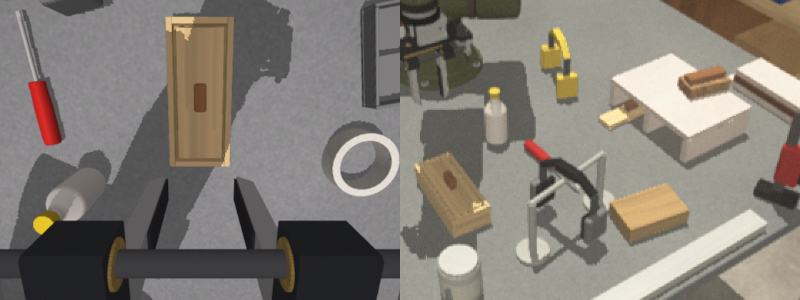

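The picture shows the lid seated in the box, flush at z = 50.3 mm with a tilt under 0.1°, at (200,90). The ear defenders hang on the rail at (570,180), and nothing else has moved.

```bash
python3 -c "
from station import *
print(hand_in())"
```

```text
the job is handed in; nothing more can be done
None
```

The job is handed in: the ear defenders hang over the rail, and the wide lid, set down flat on the bench on the way, lies level in the box's rebate, flush with the rim (about 28 s of the 72 s).

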